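# Switch the cell chute over to the empty lane and feed it

## Task

The left lane of the battery-cell chute is full. Press down the raised pad of the rocker gate until the gate has rocked right over to the empty right-hand lane, and then push the hopper's shutter tab fully to the left so that the waiting cells run down into that lane. Do not touch the cells themselves with the robot, pick nothing up, and leave the things lying around the chute where they are.

Things in the scene. Friction and masses are not known exactly. Their poses are not given: they have to be found in the camera images.
- chute: Aluminium chute fixed to the bench on a grey base plate 150 x 400 x 6 mm. Origin on the bench under the gate's pivot; x points away from the operator's side (pads and tab are at -x, facing the robot), y to its left, z up. Lanes slope down sideways to end lips: left (+y) holds five cells, right (-y) is empty. Nothing but handle bar, pads and tab stands in front of x = -44 mm.
- hopper_top (a point): Centre of the hopper's flared mouth, 233 mm above the bench, straight above the chute's origin. The hopper is an upright shaft 76 mm (chute x) by 28 mm (y), its mouth 46 mm wide in y; four cells lie stacked in it on the shutter. Its front face is 38 mm in front of the pivot.
- gate (a joint): Angle of the rocker gate, a seesaw plate 92 mm long under the hopper; level pivot along chute x, 105 mm above the bench. -0.42: left end down on its stop, leads left (start). +0.42: right end down on its stop, leads right. A handle bar in front, on the same shaft, has a pad at each end. A steel weight above the pivot, on the far side, makes it drop to the nearer stop and stay. Takes about 1 N at a pad.
- pad_left (a point): Middle of the top face of the left pad: a flat grey plate 54 mm (chute x) by 36 mm (y) at the handle bar's left end, 86 mm in front and 93 mm to the left of the pivot. About 77 mm above the bench at the start, about 153 mm when the gate leads right.
- pad_right (a point): Middle of the top face of the right pad, the same at the right end of the bar. Raised at the start, about 153 mm above the bench; about 77 mm when the gate leads right. Pressed straight down it travels 76 mm and ends on the stop. Free space above and in front.
- shutter (a joint): Opening of the hopper's shutter in m: a steel blade under the stacked cells that slides to the chute's left (+y). 0 = shut, 0.028 = fully open, on its stop; from about 0.015 on the cells start to drop onto the gate. Takes 2 to 4 N and stays where it is left.
- tab (a point): Middle of the top edge of the shutter's upright tab in front of the hopper: steel plate 24 mm long (chute x), 3 mm thick (y), its top 160 mm and its foot 134 mm above the bench, 90 mm in front and (shut) 12 mm to the left of the pivot. Pushed on its right (-y) face towards +y. About 70 mm free between it and the right pad; the gate's bar passes beneath it, below 130 mm there.
- cell1: A cell in the left lane: blue-sleeved cylinder, 18.4 mm diameter, 65 mm long, 46 g, lying along chute x; origin at its centre. All nine cells are alike and roll freely.
- cell2: Another cell in the left lane, like cell1.
- cell3: Another cell in the left lane, like cell1.
- cell4: Another cell in the left lane, like cell1.
- cell5: Another cell in the left lane, like cell1.
- cell6: The lowest cell in the hopper, on the shutter; like cell1.
- cell7: The second cell from below in the hopper.
- cell8: The third cell from below in the hopper.
- cell9: The top cell in the hopper.
- lane_right (a point): Middle of the floor of the right lane, where the hopper's four cells shall end up: 68 mm wide inside, 94 mm long, sloping gently outwards (y -46 to -140 mm), floor about 76 mm above the bench in its middle.
- meter: Grey hand-held meter lying on its back beyond the right end of the chute, 70 x 140 x 35 mm; origin under its centre. To be left alone.
- bottle: White pump bottle with a dark label, 58 mm diameter, 180 mm tall, standing beyond the left end of the chute; origin under its centre. To be left alone.
- driver: Screwdriver lying in front of the left half of the chute, 170 mm long, about 25 mm high. To be left alone.
Things that resemble listed ones, but are neither listed nor needed, are in the scene too. Leave any brown or red look-alike of the cell2 alone. Leave any brown or yellow look-alike of the cell5 alone.

How it is judged:
By the outcome, as a careful person would: the job done as asked, in the order asked, and still so for the second after the job is handed in, with the robot touching nothing.
It also fails if it takes over 42 s, if anything falls off the work surface, if the arm or the gripper's body presses on something with over 40 N, if the wrist force passes 120 N, or if a joint passes its speed limit or range.

## Robot

A 7-joint arm with a two-finger parallel gripper is mounted at the origin on the work surface. World frame = base frame: x ahead of the robot, y to its left, z up, the work surface at z = 0. Lengths are in m, angles in rad, forces in N, time in s.
With the tool pointing down it reaches from about 0.425 to 1.025 m from the base axis. Payload 9.4 kg.
Tool frame: the origin (TCP) lies on the centre line of the jaws, within the pads' length; the fingertips stand 19 mm ahead of it and the grasp point (between the pads) is the TCP; z points along the fingers, x is the direction in which the jaws open and shut, and the axes are right-handed (so a half turn about z gives the same grasp; the last joint's range is limited). The gripper opens to 93 mm and grips with 3 to 60 N. Pads are 15 mm wide; open, the fingers measure 128 mm over their backs; the gripper's body (75 mm by 188 mm) begins 65 mm behind the grasp point.
Start: joints at [1.253, 0.599, -0.003, 1.599, 0.002, 0.943, -0.08], TCP at [0.173, -0.704, 0.238] pointing down, gripper open.
Joint ranges: [-2.57, 2.57], [-0.35, 1.97], [-1.29, 1.29], [0.11, 2.56], [-1.05, 4.19], [0.11, 1.86], [-2.63, 2.63]. Speed limits (rad/s): [2.22, 2.22, 3.01, 3.01, 3.14, 3.14, 3.14].

## Interface

Orientations are given as a unit quaternion [x, y, z, w].
In Python, from workcell import read_state, vision, order gives the robot as it stands.
- The arm moves only by the tool apply_moves, never from a script. Its argument "targets" is one flat list of numbers, 7 for each row, row after row: the gripper command: -1 is fully open, 1 is shut, values between are in proportion, then the shift along the world's x, y, z in cm, then the turn, a rotation vector about the world's x, y, z in rad. In form: [fingers, dx, dy, dz, rx, ry, rz, fingers, dx, dy, dz, rx, ry, rz, ...]. A call has 1 to 12 rows; each row is the pose to reach, as a shift and turn from the pose commanded when the call began; what a row does not reach only later rows make up. A row lasts 1/10 s, in which the tool goes at most 50 mm and 8.59 degrees, less where a joint would pass 70% of its speed; a pose out of reach is approached as far as the arm can. A call with a gripper value outside its range is refused whole. The fingers move at their own pace and stop on an object; "force" is the grip in N (left out, the last holds). Time passes only in rows, so rows that repeat a pose let the fingers close. It gives the time, the measured TCP pose, the force and the opening at its end, in the units of the state.
- read_state(): the state, without advancing time (a new reading comes with each control period).
- vision.camera(name): name is "side" or "top"; returns a dict with "img" (384x512x3 uint8, red, green, blue), "range_z" (384x512 float32, m along the optical axis (not along the pixel's ray), 0 where there is no reading), "intrinsics" (3x3 intrinsics, pixels), "cam_to_world" (4x4, takes a point from camera to world coordinates). Camera axes: x right, y down, z forward; pixel columns grow to the right and rows downward; lengths in m; the calibration is good to about 2 mm. A picture is of the moment at which its call begins.
- order.sign_off(): hands the job in, once; it reports no verdict.
The state is a dict: "time": time; "qpos": joint angles; "joint_vel": joint speeds; "joint_efforts": joint torques, N m; "eef_pos": TCP position; "eef_rot": TCP orientation; "ft_force": force on the tool from outside, world axes, zero at the start; "moment": the same for the moment, N m; "opening": opening from 0.0 (shut) to 1.0 (fully open).
Only numpy, scipy, OpenCV 4.12 (cv2) and the standard library are available. Lean on these libraries where they do the work, as an engineer would, in place of code of your own. Each camera call takes 0.05 s, during which the arm holds its last target.

## Working session

There is one attempt and no reset: what is moved stays moved. The work goes in short steps, Python scripts to look and compute and a tool call to move; the robot and the scene stay as the last step left them, time stands still between calls to the robot, and variables do not carry over. Pictures are saved under pics/ and viewed, and the job is handed in when it is done.

Besides the shell and the picture viewer there is one more tool, called after ">>>" in YAML: its name, and indented under it one key for each argument. apply_moves: Moves the arm, as the interface text tells. Its arguments: {"type":"object","properties":{"targets":{"type":"array"},"force":{"type":"number"}},"required":["targets"]}

```bash
mkdir -p pics
cat > h.py <<'E'
import numpy as np,cv2
from workcell import read_state,vision,order
def snap(n,tag):
    c=vision.camera(n); np.savez(f'pics/{tag}.npz',**c); cv2.imwrite(f'pics/{tag}.png',cv2.cvtColor(c['img'],cv2.COLOR_RGB2BGR)); return c
def load(tag): return np.load(f'pics/{tag}.npz')
def P(c,u,v,d=None):
    z=c['range_z'][v,u] if d is None else d
    K=c['intrinsics']; p=np.array([(u-K[0,2])/K[0,0]*z,(v-K[1,2])/K[1,1]*z,z,1]); return (c['cam_to_world']@p)[:3]
def cloud(c):
    z=c['range_z'];K=c['intrinsics'];v,u=np.mgrid[:z.shape[0],:z.shape[1]]
    p=np.stack([(u-K[0,2])/K[0,0]*z,(v-K[1,2])/K[1,1]*z,z,np.ones_like(z)],-1)
    return (p@c['cam_to_world'].T)[...,:3]
def crop(tag,out,x0,y0,x1,y1,s):
    im=cv2.imread(f'pics/{tag}.png')[y0:y1,x0:x1]; cv2.imwrite(f'pics/{out}.png',cv2.resize(im,None,fx=s,fy=s,interpolation=cv2.INTER_CUBIC))
E
python3 - <<'E'
from h import *
for n in('side','top'):
    c=snap(n,n+'0'); print(n,c['cam_to_world'].round(3).tolist(),c['intrinsics'].tolist())
print(read_state())
E
```

```text
side [[-0.717, -0.475, 0.51, 0.192], [-0.697, 0.506, -0.508, 0.443], [-0.017, -0.72, -0.694, 0.756], [0.0, 0.0, 0.0, 1.0]] [[355.560893186376, 0.0, 256.477005554797], [0.0, 355.560893186376, 195.93665132039976], [0.0, 0.0, 1.0]]
top [[-0.023, -0.996, 0.087, 0.545], [-1.0, 0.021, -0.017, 0.03], [0.015, -0.087, -0.996, 1.193], [0.0, 0.0, 0.0, 1.0]] [[428.8905659263862, 0.0, 253.32238621395473], [0.0, 428.8905659263862, 186.51457104659707], [0.0, 0.0, 1.0]]
{'time': 0.1, 'qpos': array([ 1.25331573,  0.60007069, -0.00257781,  1.60004377,  0.00180716,
        0.94291769, -0.07979818]), 'joint_vel': array([-0.00075674, -0.0015789 , -0.00044054, -0.00245402,  0.00158316,
        0.00024165,  0.0020654 ]), 'joint_efforts': array([ 6.29507209e-03, -7.66555452e+01,  1.50258534e+00, -2.52936709e+01,
       -5.22963668e-02,  1.36741705e-02,  7.67062829e-05]), 'eef_pos': array([ 0.17279208, -0.70367922,  0.23682953]), 'eef_rot': array([ 7.86940408e-01, -6.17028587e-01, -6.00485959e-04, -3.94705615e-04]), 'ft_force': array([ 0.7071499 ,  1.05619371, -0.17162492]), 'moment': array([0.01628871, 0.0264082 , 0.01105056]), 'opening': 0.9990835438295628}
```

View pics/side0.png

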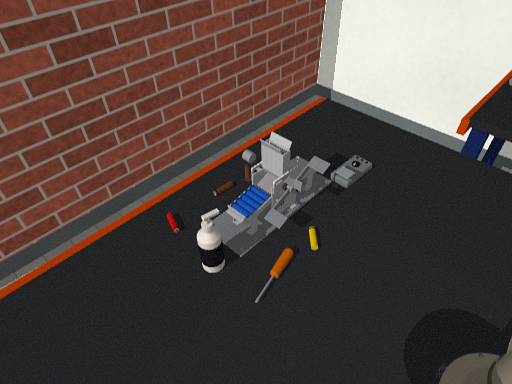

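View pics/top0.png

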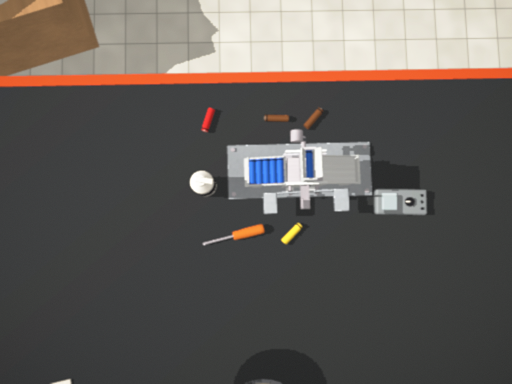

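Run:
```python
from h import *
crop('top0','top0c',220,120,380,220,5)
crop('side0','side0c',210,120,350,240,5)
c=load('top0');W=cloud(c)
# base-plate corners, pads, etc
for n,(u,v) in dict(padL=(270,203),padR=(341,200),tab=(305,192),meterknob=(390,201),hop=(310,163),plateTL=(232,148)).items(): print(n,P(c,u,v).round(3))
```

```text
padL [ 0.598 -0.031  0.075]
padR [ 0.598 -0.201  0.15 ]
tab [ 0.62  -0.116  0.134]
meterknob [ 0.598 -0.363  0.025]
hop [ 0.682 -0.119  0.209]
plateTL [0.758 0.067 0.004]
```

View pics/top0c.png

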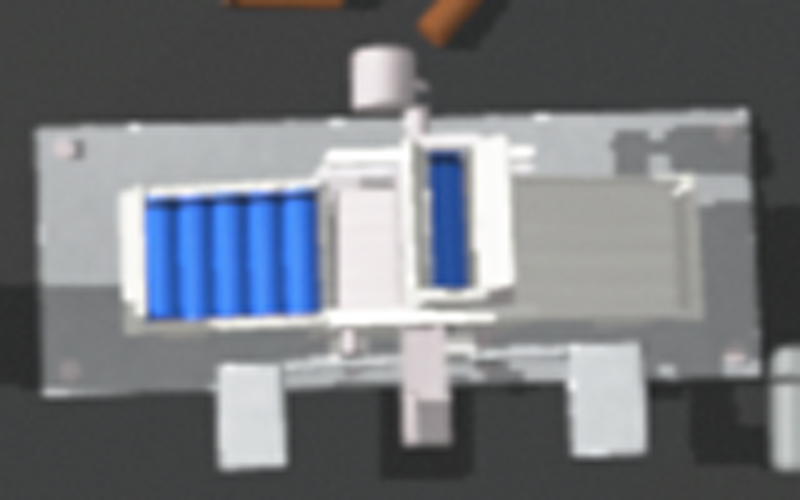

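View pics/side0c.png

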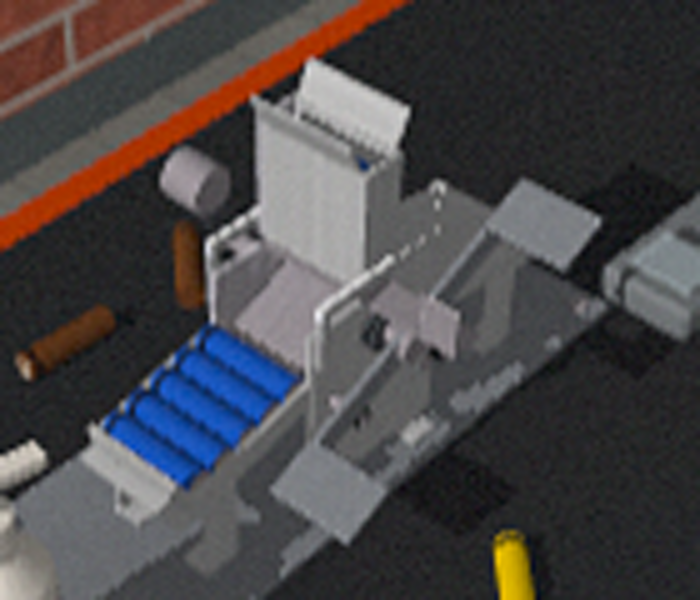

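```bash
cat > fit.py <<'E'
from h import *
from scipy.optimize import least_squares
def ray(c,u,v,z):
    K=c['intrinsics'];R=c['cam_to_world'][:3,:3];o=c['cam_to_world'][:3,3]
    d=R@np.array([(u-K[0,2])/K[0,0],(v-K[1,2])/K[1,1],1]); return o+d*(z-o[2])/d[2]
E
python3 - <<'E'
from fit import *
c=load('top0')
px=[((36,128),.006,(.075,.2)),((748,110),.006,(.075,-.2)),((760,376),.006,(-.075,-.2)),((42,394),.006,(-.075,.2)),((252,415),.077,(-.086,.093)),((608,400),.153,(-.086,-.093)),((433,421),.15,(-.090,.012))]
W=np.array([ray(c,220+(u-2)/5,120+(v-2)/5,z)[:2] for (u,v),z,_ in px]);L=np.array([l for *_,l in px])
print(W.round(4))
def T(p,L): 
    a=p[2];return L@np.array([[np.cos(a),np.sin(a)],[-np.sin(a),np.cos(a)]])+p[:2]
for idx in (range(6),range(4),range(7)):
    i=list(idx);r=least_squares(lambda p:(T(p,L[i])-W[i]).ravel(),[.68,-.12,0]);print(r.x,(T(r.x,L)-W).round(4).tolist())
cl=cloud(c)
# depth based: pad R points
for zlo,zhi,n in((.14,.165,'hi'),):
    m=(cl[...,2]>zlo)&(cl[...,2]<zhi)&(cl[...,0]<.64)&(cl[...,0]>.5)&(cl[...,1]<-.16)&(cl[...,1]>-.26)
    q=cl[m];print(len(q),q.min(0).round(3),q.max(0).round(3),q.mean(0).round(3))
c2=load('side0')
for n,(u,v) in dict(padR=(543,225),tab=(440,328),padL=(328,495)).items(): print(n,P(c2,210+u//5,120+v//5).round(3))
E
```

```text
[[ 0.7656  0.0817]
 [ 0.7679 -0.319 ]
 [ 0.6178 -0.3188]
 [ 0.6164  0.0809]
 [ 0.5988 -0.0312]
 [ 0.5986 -0.2007]
 [ 0.5904 -0.1154]]
[ 0.68952262 -0.11779866  0.00198181] [[-0.0015, 0.0007], [-0.003, 0.0014], [-0.0028, 0.0008], [-0.0023, 0.0011], [0.0045, 0.0063], [0.0051, -0.0102], [0.0091, 0.0094]]
[ 0.69192342 -0.11879667  0.0041335 ] [[0.0005, -0.0002], [-0.0001, 0.0005], [-0.0, -0.0003], [-0.0003, -0.0001], [0.0067, 0.0051], [0.0077, -0.0114], [0.0115, 0.0082]]
[ 0.68822944 -0.11904344  0.00475023] [[-0.0033, -0.0004], [-0.0037, 0.0003], [-0.0036, -0.0006], [-0.0042, -0.0003], [0.003, 0.0048], [0.004, -0.0117], [0.0078, 0.0079]]
341 [ 0.573 -0.221  0.14 ] [ 0.627 -0.174  0.163] [ 0.6   -0.2    0.153]
padR [ 0.599 -0.197  0.152]
tab [ 0.59  -0.103  0.147]
padL [ 0.597 -0.025  0.077]
```

Run:
```python
from fit import *
np.set_printoptions(linewidth=200)
c=load('top0');W=cloud(c)
print('top: z mm, rows 190-212, cols 298-314')
for v in range(190,212): print(v,(W[v,298:315,2]*1000).round().astype(int), (W[v,306,:2]*1000).round())
c=load('side0');W=cloud(c)
m=(W[...,0]>.57)&(W[...,0]<.612)&(W[...,1]>-.14)&(W[...,1]<-.08)&(W[...,2]>.1)
for v,u in np.argwhere(m): print((u,v),(W[v,u]*1000).round().astype(int),c['img'][v,u])
crop('side0','tab_s',280,165,315,200,16);crop('top0','tab_t',290,180,325,215,16)
```

```text
top: z mm, rows 190-212, cols 298-314
190 [  7   5   6 132 137 133 135 130 132 132 132 134  14 119 126 124 124] [ 626. -119.]
191 [104 108 110 134 137 131 132 130 134 136 136 131 116 121 121 124 128] [ 623. -118.]
192 [101 106 113 135 134 134 134 134 134 134 134 131 111 105 107   9   6] [ 620. -118.]
193 [  5   7   5 138 136 135 137 136 132 135 136 131   4  11   4   5   2] [ 618. -118.]
194 [ 12   5   6 133 135 131 133 133 131 136 135 133   7   4   5   7   6] [ 616. -118.]
195 [  9   7   6 136 133 129 135 134 135 134 132 134   9   2   4   6   5] [ 613. -118.]
196 [  8   6   5 133 132 131 136 133 133 134 134 132   6   9   6  -1   6] [ 611. -118.]
197 [  1  -4   0 132 132 138 136 133 135 134 135 134  -1  -2   2   2   4] [ 608. -118.]
198 [  3  -2   1 133 136 131 133 135 135 135 134 135  -2  -2  -1  -2   3] [ 605. -118.]
199 [  -4    0   -1  146  161  161  131  134 1193  133  133  132    1   -4    1   -4   -5] [545.  30.]
200 [ -2   0   1 144 160 161 136 135 133 131 133 131  -1  -1  -1  -2  -1] [ 601. -118.]
201 [  2  -4   2 142 161 155 133 135 135 135 131 136  -1  -4   3   1   3] [ 598
[... 6088 characters left out ...]
188)) [ 585 -104  139] [147 138 144]
(np.int64(301), np.int64(188)) [ 581 -104  142] [75 73 74]
(np.int64(302), np.int64(188)) [ 584 -113  134] [85 82 85]
(np.int64(303), np.int64(188)) [ 582 -114  134] [77 75 78]
(np.int64(298), np.int64(189)) [ 588 -101  136] [145 138 142]
(np.int64(299), np.int64(189)) [ 586 -103  136] [143 134 139]
(np.int64(300), np.int64(189)) [ 583 -103  138] [146 137 144]
(np.int64(301), np.int64(189)) [ 582 -106  136] [74 72 73]
(np.int64(302), np.int64(189)) [ 582 -110  134] [82 77 82]
(np.int64(299), np.int64(190)) [ 586 -103  132] [128 123 126]
(np.int64(300), np.int64(190)) [ 583 -103  135] [149 141 145]
(np.int64(301), np.int64(190)) [ 581 -105  134] [74 70 76]
```

View pics/tab_s.png

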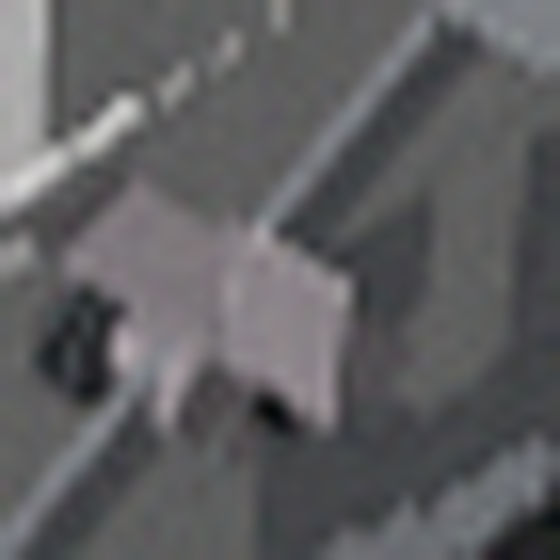

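View pics/tab_t.png

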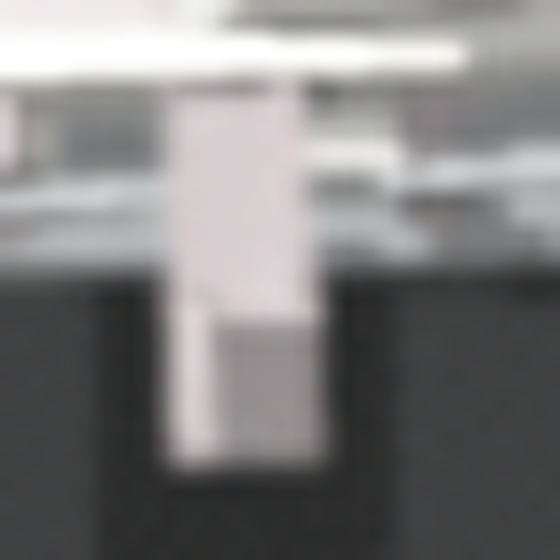

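Candidates: the raised right pad is at top px (341,200), side (318,165). The low left pad is at (270,203) and the meter's pale display at (390,201). I choose the pad at (341,200): its measured height is 0.152, as the description says. The tab's top edge is at top px (302,204), x 0.581–0.605, right face y about -0.1065. The strip to its right is the blade, 134 mm up. In the close crops, the shutter tab at side px (297,184) is an upright plate on that strip.

Plan: keep the fingers shut and the jaws along y. Press the pad at x=0.593, y=-0.213.

>>> apply_moves:
  targets: [1,3,3.5,2,0,0,-0.08,1,6,7,2,0,0,-0.16,1,9,10.5,2,0,0,-0.24,1,12,14,2,0,0,-0.24,1,15,17.5,2,0,0,-0.24,1,18,21,2,0,0,-0.24,1,21,24.5,2,0,0,-0.24,1,24,28,2,0,0,-0.24,1,27,31.5,2,0,0,-0.24,1,30,35,2,0,0,-0.24,1,33,38.5,2,0,0,-0.24,1,36,42,2,0,0,-0.24]
  force: 20

```text
time: 1.3
eef_pos: [0.5337, -0.2825, 0.2574]
eef_rot: [0.707, -0.707, -0.0, 0.0]
ft_force: [0.6, -0.5, 0.1]
opening: 0.027
```

>>> apply_moves:
  targets: [1,3,3.5,0,0,0,0,1,6,7.0,0,0,0,0,1,6,7.0,0,0,0,0,1,6,7.0,0,0,0,0]

```text
time: 1.7
eef_pos: [0.5932, -0.2128, 0.257]
eef_rot: [0.708, -0.706, -0.0, 0.0]
ft_force: [-0.2, -0.3, -0.6]
opening: 0.005
```

Run:
```python
from h import *
s=read_state();print(s['eef_pos'],s['ft_force'],s['opening'])
snap('side','side1');crop('side1','side1c',200,80,400,230,4)
```

```text
[ 0.59318594 -0.21283199  0.2570443 ] [-0.24820894 -0.30656679 -0.55744584] 0.004991344372478228
```

View pics/side1c.png

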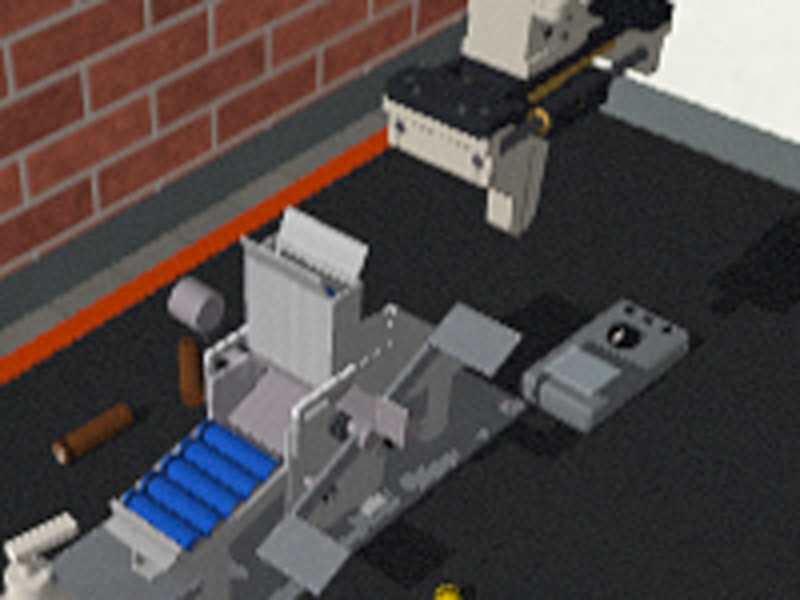

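The shut fingers (crop 515,225) hang over the raised pad (crop 460,340) and clear of the hopper, so I press down.

>>> apply_moves:
  targets: [1,0,0,-3,0,0,0,1,0,0,-6,0,0,0,1,0,0,-7,0,0,0,1,0,0,-8,0,0,0,1,0,0,-9,0,0,0,1,0,0,-10,0,0,0,1,0,0,-10.8,0,0,0,1,0,0,-11.6,0,0,0,1,0,0,-12.4,0,0,0,1,0,0,-13.2,0,0,0,1,0,0,-14,0,0,0,1,0,0,-14,0,0,0]

```text
time: 2.95
eef_pos: [0.5923, -0.2138, 0.1163]
eef_rot: [0.707, -0.707, -0.001, 0.0]
ft_force: [-0.1, -0.5, 0.3]
opening: 0.003
```

Run:
```python
from h import *
s=read_state();print(s['eef_pos'],s['ft_force'])
snap('side','side2');crop('side2','side2c',200,80,400,230,4)
```

```text
[ 0.5923225  -0.21379472  0.11632557] [-0.06520226 -0.54065331  0.3169031 ]
```

View pics/side2c.png

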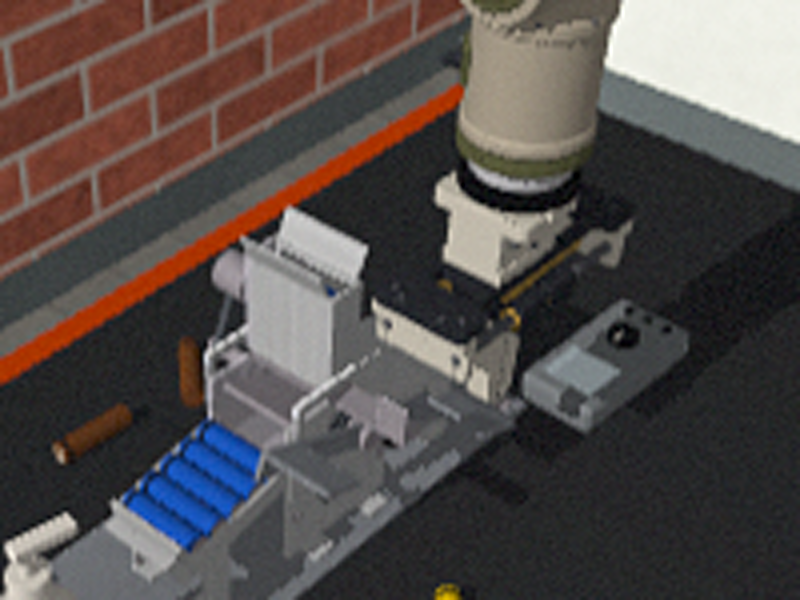

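The gate has rocked: the left pad is now high (crop 325,465) and the weight has swung over. I follow the pad down to its stop to confirm.

>>> apply_moves:
  targets: [1,0,0,-0.5,0,0,0,1,0,0,-0.9,0,0,0,1,0,0,-1.2,0,0,0,1,0,0,-1.5,0,0,0,1,0,0,-1.5,0,0,0]

```text
time: 3.5
eef_pos: [0.5928, -0.2139, 0.1022]
eef_rot: [0.707, -0.707, -0.0, 0.0]
ft_force: [0.4, 0.5, 0.5]
opening: 0.006
```

>>> apply_moves:
  targets: [1,0,0,-0.2,0,0,0,1,0,0,-0.4,0,0,0,1,0,0,-0.4,0,0,0]

```text
time: 3.8
eef_pos: [0.5928, -0.214, 0.0984]
eef_rot: [0.707, -0.707, -0.0, 0.0]
ft_force: [0.4, 0.0, 0.3]
opening: 0.004
```

Run:
```python
from h import *
c=snap('side','side3');print(read_state()['ft_force'])
snap('top','top3');crop('top3','top3c',220,120,380,220,5)
W=cloud(c);m=(W[...,0]>.57)&(W[...,0]<.625)&(W[...,1]>-.06)&(W[...,1]<-.01)&(W[...,2]>.12)
q=W[m];print(len(q),q.mean(0),q.min(0),q.max(0))
```

```text
[ 0.11268801  0.01845943 -0.04323558]
182 [ 0.60081057 -0.03375428  0.15378597] [ 0.57211318 -0.05986066  0.13203494] [ 0.62442137 -0.01525403  0.16266487]
```

View pics/top3c.png

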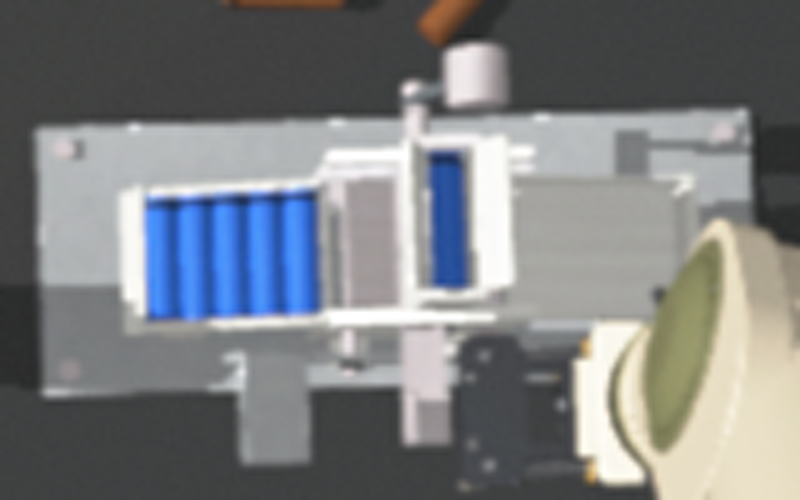

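>>> apply_moves:
  targets: [1,0,0,4,0,0,0,1,0,0,8,0,0,0,1,0,0,12,0,0,0,1,0,0,16,0,0,0,1,0,0,16,0,0,0,1,0,0,16,0,0,0]

```text
time: 4.5
eef_pos: [0.5931, -0.2142, 0.2597]
eef_rot: [0.707, -0.707, 0.001, -0.001]
ft_force: [0.1, -0.7, 0.2]
opening: 0.006
```

Run:
```python
from h import *
s=read_state();print(s['eef_pos'],s['ft_force'])
c=snap('top','top4');W=cloud(c);crop('top4','top4c',220,120,380,220,5)
m=(W[...,2]>.2)&(W[...,2]<.24)&(W[...,1]>-.15)&(W[...,1]<-.085)&(W[...,0]>.63)
print(np.percentile(W[m],[1,5,50,95,99],axis=0).round(3))
c=snap('side','side4');W=cloud(c);crop('side4','side4c',200,80,400,230,4)
m=(W[...,2]>.15)&(W[...,2]<.235)&(W[...,1]>-.15)&(W[...,1]<-.085)&(W[...,0]>.62)&(W[...,0]<.74)
print(np.percentile(W[m],[1,5,50,95,99],axis=0).round(3))
```

```text
[ 0.59313348 -0.21418356  0.25969971] [ 0.11759571 -0.71402659  0.18573258]
[[ 0.645 -0.143  0.201]
 [ 0.649 -0.141  0.202]
 [ 0.683 -0.121  0.214]
 [ 0.716 -0.098  0.233]
 [ 0.719 -0.096  0.235]]
[[ 0.643 -0.141  0.15 ]
 [ 0.645 -0.138  0.154]
 [ 0.676 -0.105  0.203]
 [ 0.717 -0.099  0.232]
 [ 0.721 -0.094  0.234]]
```

View pics/side4c.png

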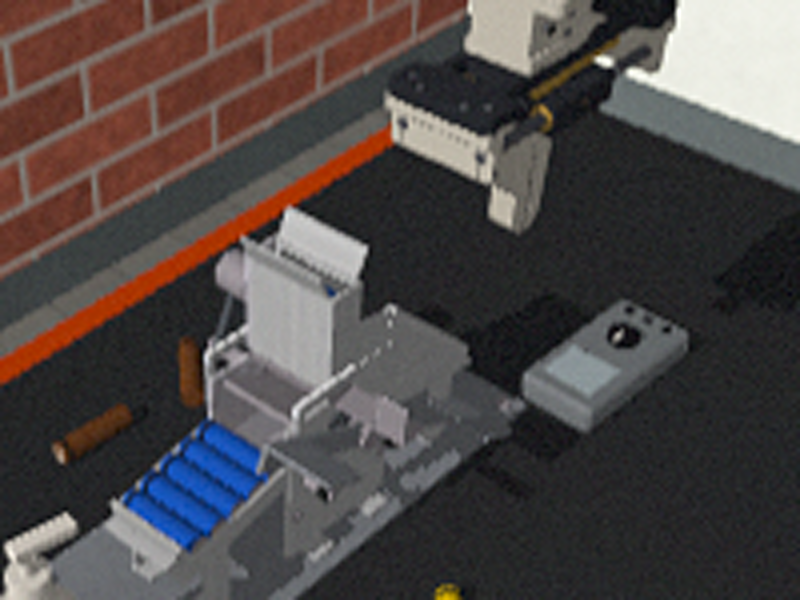

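>>> apply_moves:
  targets: [1,-0.3,3.5,0,0,0,0,1,-0.3,7.2,0,0,0,0,1,-0.3,7.2,0,0,0,0,1,-0.3,7.2,-3,0,0,0,1,-0.3,7.2,-6,0,0,0,1,-0.3,7.2,-8,0,0,0,1,-0.3,7.2,-9.7,0,0,0,1,-0.3,7.2,-9.7,0,0,0,1,-0.3,7.2,-9.7,0,0,0]

```text
time: 5.5
eef_pos: [0.5895, -0.1423, 0.1608]
eef_rot: [0.707, -0.707, -0.001, 0.001]
ft_force: [0.9, -0.4, -0.0]
opening: 0.007
```

Run:
```python
from h import *
s=read_state();print(s['eef_pos'],s['ft_force'])
c=snap('side','side5');crop('side5','side5c',220,90,350,200,6)
```

```text
[ 0.58946366 -0.14231182  0.1608495 ] [ 0.89814207 -0.37321356 -0.04271705]
```

View pics/side5c.png

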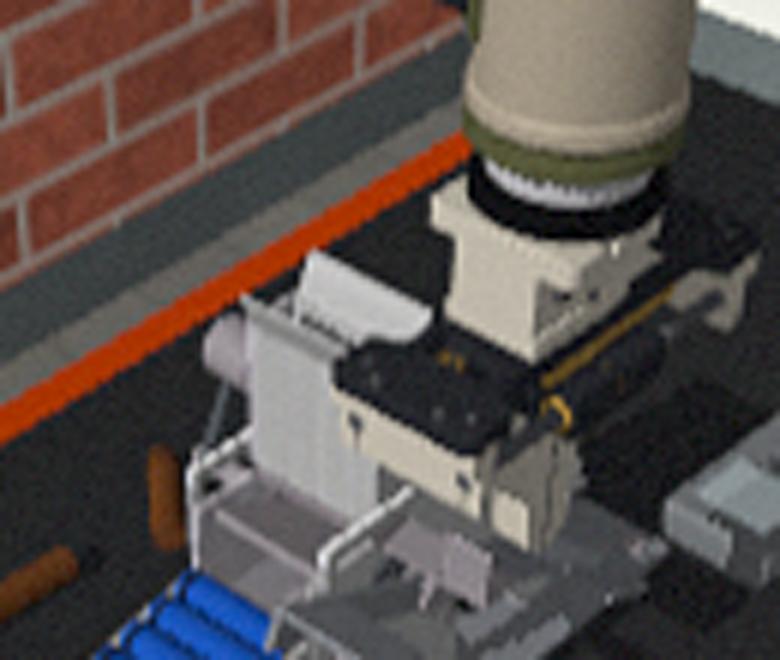

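The fingertip is just right of the tab (crop 515,530 against tab 468,570), with nothing touching. I start pushing left.

>>> apply_moves:
  targets: [1,0,0.8,0,0,0,0,1,0,1.4,0,0,0,0,1,0,1.8,0,0,0,0,1,0,2.1,0,0,0,0,1,0,2.4,0,0,0,0,1,0,2.4,0,0,0,0]

```text
time: 6.15
eef_pos: [0.59, -0.1177, 0.1618]
eef_rot: [0.708, -0.707, 0.0, -0.0]
ft_force: [0.1, 0.7, 0.5]
opening: 0.002
```

Run:
```python
from h import *
s=read_state();print(s['eef_pos'],s['ft_force'])
c=snap('side','side6');crop('side6','side6c',220,90,350,200,6)
```

```text
[ 0.59001854 -0.11773366  0.16180812] [0.07669459 0.6605915  0.52139494]
```

View pics/side6c.png

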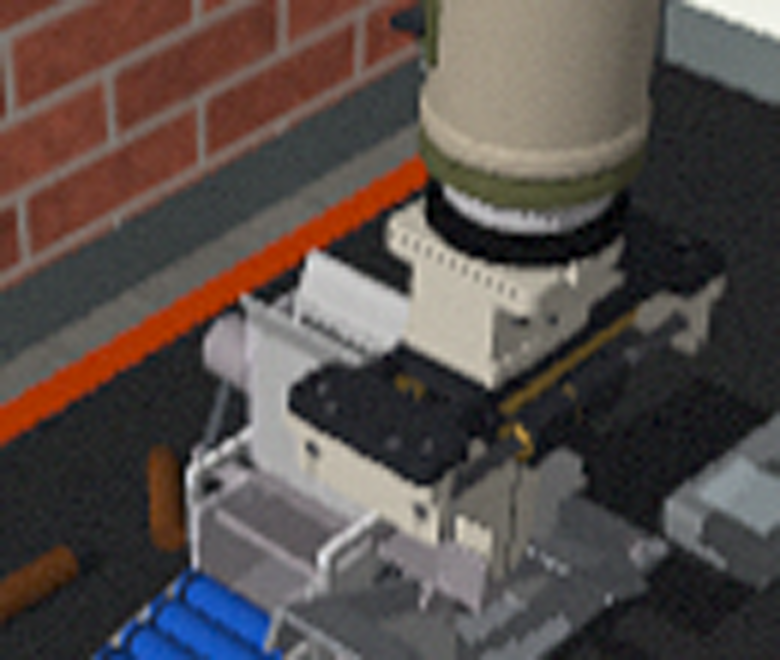

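>>> apply_moves:
  targets: [1,0,0.4,0,0,0,0,1,0,0.8,0,0,0,0,1,0,1.2,0,0,0,0,1,0,1.6,0,0,0,0,1,0,2.0,0,0,0,0,1,0,2.3,0,0,0,0,1,0,2.5,0,0,0,0,1,0,2.5,0,0,0,0]

```text
time: 7.0
eef_pos: [0.5898, -0.0944, 0.1616]
eef_rot: [-0.707, 0.707, -0.001, -0.001]
ft_force: [-0.1, -4.6, 0.1]
opening: 0.005
```

Run:
```python
from h import *
s=read_state();print(s['eef_pos'],s['ft_force'])
c=snap('side','side7');crop('side7','side7c',220,90,350,200,6)
c=snap('top','top7');crop('top7','top7c',220,120,380,220,5)
```

```text
[ 0.58978365 -0.09436747  0.1616197 ] [-0.10906427 -4.59031151  0.0504487 ]
```

View pics/side7c.png

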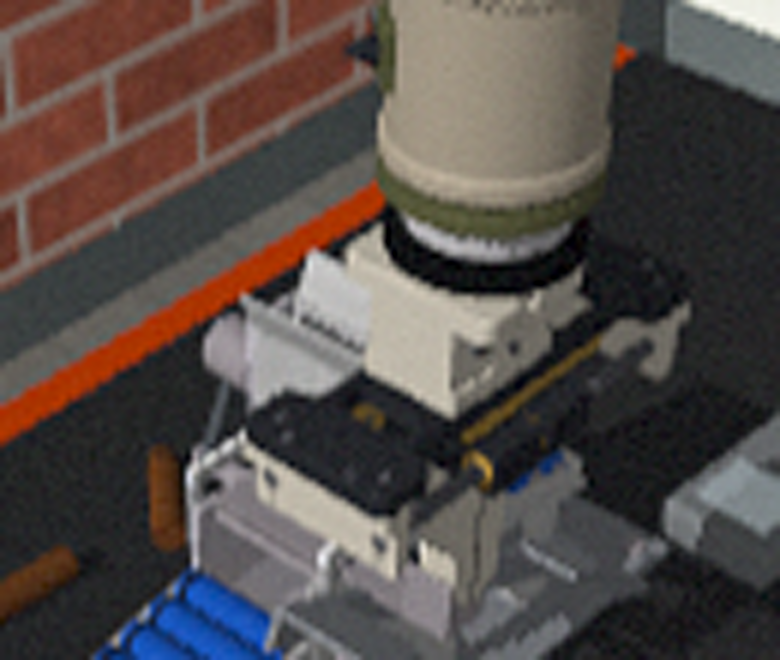

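View pics/top7c.png

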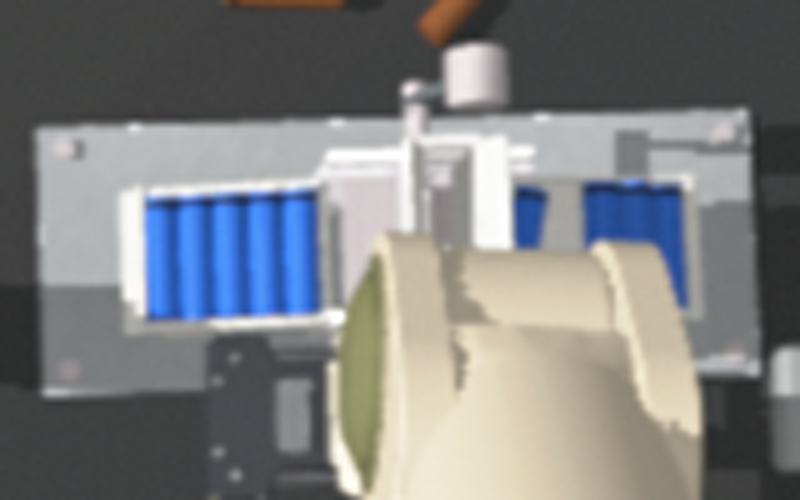

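The cells are running into the right lane. I keep pushing until the shutter hits its stop.

>>> apply_moves:
  targets: [1,0,0.2,0,0,0,0,1,0,0.4,0,0,0,0,1,0,0.5,0,0,0,0,1,0,0.5,0,0,0,0]

```text
time: 7.5
eef_pos: [0.5898, -0.0937, 0.1617]
eef_rot: [-0.706, 0.708, -0.002, -0.002]
ft_force: [0.2, -17.5, -0.1]
opening: 0.005
```

The force rose to 17.5 N with only 0.7 mm of movement, so the shutter seems to be on its stop. I back off, retreat up and check.

>>> apply_moves:
  targets: [1,0,-0.8,0,0,0,0,1,0,-1.8,0,0,0,0,1,0,-1.8,3,0,0,0,1,0,-1.8,7,0,0,0,1,-3,-3,11,0,0,0,1,-7,-5,13,0,0,0,1,-11,-8,13,0,0,0,1,-15,-11,13,0,0,0,1,-15,-11,13,0,0,0,1,-15,-11,13,0,0,0]

```text
time: 8.5
eef_pos: [0.4395, -0.1985, 0.2921]
eef_rot: [-0.707, 0.707, -0.0, 0.0]
ft_force: [0.6, -0.1, 0.4]
opening: 0.005
```

Run:
```python
from h import *
s=read_state();print(s['eef_pos'],s['ft_force'])
c=snap('side','side8');crop('side8','side8c',220,110,350,210,6)
W=cloud(c)
m=(W[...,0]>.582)&(W[...,0]<.603)&(W[...,1]>-.12)&(W[...,1]<-.062)&(W[...,2]>.141)&(W[...,2]<.163)
print('tab',m.sum(),np.percentile(W[m],[5,50,95],axis=0).round(4))
m=(W[...,0]>.58)&(W[...,0]<.62)&(W[...,1]>-.05)&(W[...,1]<-.018)&(W[...,2]>.12);print('padL',W[m].mean(0))
c=snap('top','top8');crop('top8','top8c',220,120,380,220,5)
```

```text
[ 0.43947855 -0.19850433  0.29209244] [ 0.58336124 -0.06944892  0.36488396]
tab 43 [[ 0.583  -0.0786  0.1426]
 [ 0.5929 -0.0766  0.1531]
 [ 0.601  -0.0749  0.1622]]
padL [ 0.59973291 -0.03345127  0.15599612]
```

View pics/side8c.png

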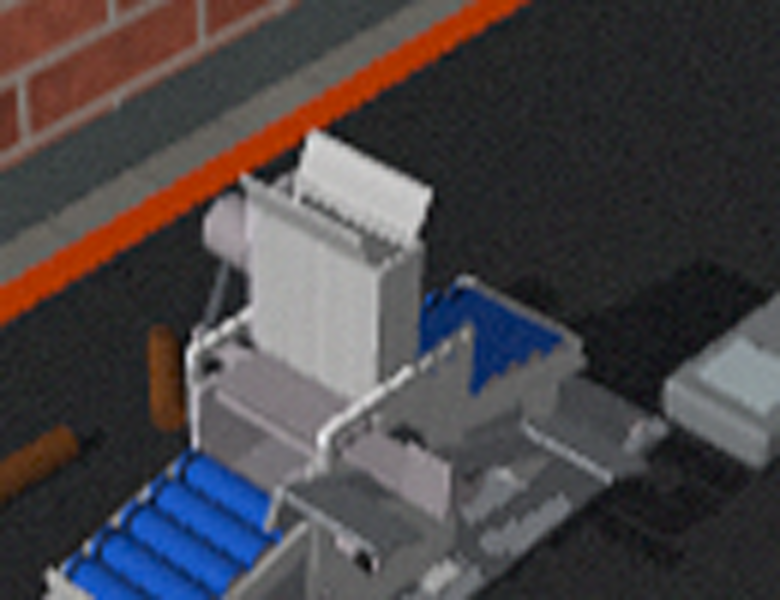

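View pics/top8c.png

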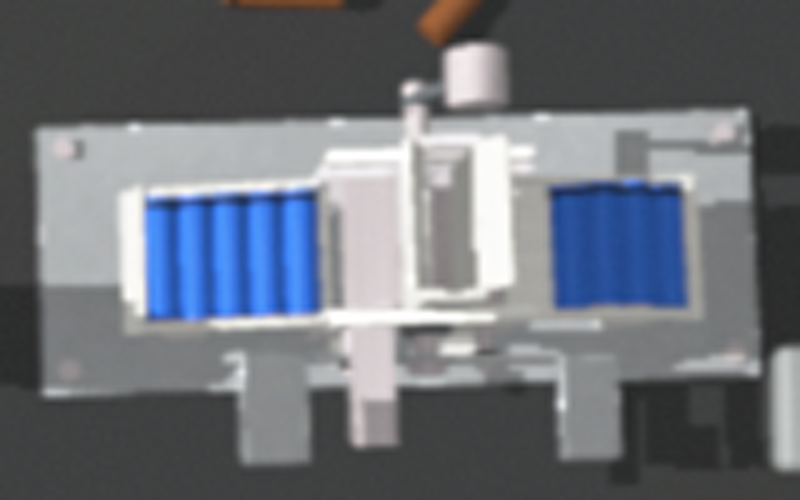

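Run:
```python
from h import *
for t,lo,hi in(('side0',-.12,-.09),('side8',-.09,-.06)):
    W=cloud(load(t));m=(W[...,0]>.582)&(W[...,0]<.603)&(W[...,1]>lo)&(W[...,1]<hi)&(W[...,2]>.141)&(W[...,2]<.163)
    q=W[m];print(t,m.sum(),np.median(q,0).round(4),q.mean(0).round(4))
# subpixel edges top rows 200-206
for t in('top0','top8'):
    c=load(t);g=cv2.cvtColor(c['img'],cv2.COLOR_RGB2GRAY)[201:207,285:322].mean(0);print(t,g.round().astype(int))
a=cv2.imread('pics/top0.png')[199:207,295:315];b=cv2.imread('pics/top8.png')[195:211,275:322]
A=cv2.resize(a,None,fx=10,fy=10,interpolation=3);B=cv2.resize(b,None,fx=10,fy=10,interpolation=3)
r=cv2.matchTemplate(B,A,cv2.TM_CCOEFF_NORMED);_,s,_,l=cv2.minMaxLoc(r);print(s,'shift px',20-(l[0]/10),(l[1]/10)-4)
```

```text
side0 44 [ 0.5917 -0.103   0.1537] [ 0.5919 -0.103   0.1523]
side8 43 [ 0.5929 -0.0766  0.1531] [ 0.5925 -0.0768  0.1534]
top0 [ 65  64  65  64  65  65  64  65  65  64  60  49  45  44  60 128 197 204
 169 147 144 145 146 143 126  76  45  44  46  52  62  65  65  64  64  65
  64]
top8 [ 64  64  63  66  98 157 195 183 153 144 145 146 145 134 103  71  64  64
  64  64  65  65  64  64  64  64  64  64  64  65  65  64  64  64  64  65
  64]
0.9687669277191162 shift px 11.0 0.0
```

The four cells are in the right lane and the gate is over, but I measure about 26.3 mm of tab travel against a nominal 28. There is time, so I repeat the push harder to make sure it's the stop.

>>> apply_moves:
  targets: [1,4,3,0,0,0,0,1,8,6,0,0,0,0,1,12,8,-2,0,0,0,1,15,9,-4,0,0,0,1,15,9,-7,0,0,0,1,15,9,-10,0,0,0,1,15,9,-13,0,0,0,1,15,9,-13,0,0,0,1,15,10,-13,0,0,0,1,15,10.4,-13,0,0,0,1,15,10.6,-13,0,0,0,1,15,10.6,-13,0,0,0]

```text
time: 9.8
eef_pos: [0.5907, -0.0941, 0.1631]
eef_rot: [-0.707, 0.707, -0.002, -0.0]
ft_force: [1.2, -9.3, -5.2]
opening: 0.007
```

>>> apply_moves:
  targets: [1,0,0.2,0,0,0,0,1,0,0.4,0,0,0,0,1,0,0.5,0,0,0,0,1,0,0.5,0,0,0,0]

```text
time: 10.2
eef_pos: [0.5907, -0.0935, 0.1632]
eef_rot: [-0.706, 0.708, -0.004, -0.001]
ft_force: [3.0, -20.7, -7.7]
opening: 0.008
```

>>> apply_moves:
  targets: [1,0,-0.8,0,0,0,0,1,0,-2.2,0,0,0,0,1,0,-2.2,3,0,0,0,1,0,-2.2,7,0,0,0,1,-3,-3,11,0,0,0,1,-7,-5,13,0,0,0,1,-11,-8,13,0,0,0,1,-15,-11,13,0,0,0,1,-15,-11,13,0,0,0,1,-15,-11,13,0,0,0]

```text
time: 11.2
eef_pos: [0.4398, -0.1976, 0.2931]
eef_rot: [-0.707, 0.707, -0.001, 0.001]
ft_force: [-0.2, 0.1, 0.2]
opening: 0.004
```

Run:
```python
from h import *
s=read_state();print(s['time'],s['eef_pos'],s['ft_force'])
c=snap('side','side9')
W=cloud(c);m=(W[...,0]>.582)&(W[...,0]<.603)&(W[...,1]>-.09)&(W[...,1]<-.06)&(W[...,2]>.141)&(W[...,2]<.163)
print('tab',W[m].mean(0).round(4))
m=(W[...,0]>.58)&(W[...,0]<.62)&(W[...,1]>-.05)&(W[...,1]<-.018)&(W[...,2]>.12);print('padL',W[m].mean(0))
c=snap('top','top9');W=cloud(c);print('padR',P(c,338,202))
crop('top9','top9c',190,100,440,260,3)
```

```text
11.2 [ 0.43979449 -0.19759111  0.29310385] [-0.191277    0.07993227  0.15068688]
tab [ 0.5923 -0.0769  0.1527]
padL [ 0.59997143 -0.03317297  0.1560612 ]
padR [ 0.59684416 -0.21065383  0.06901126]
```

View pics/top9c.png

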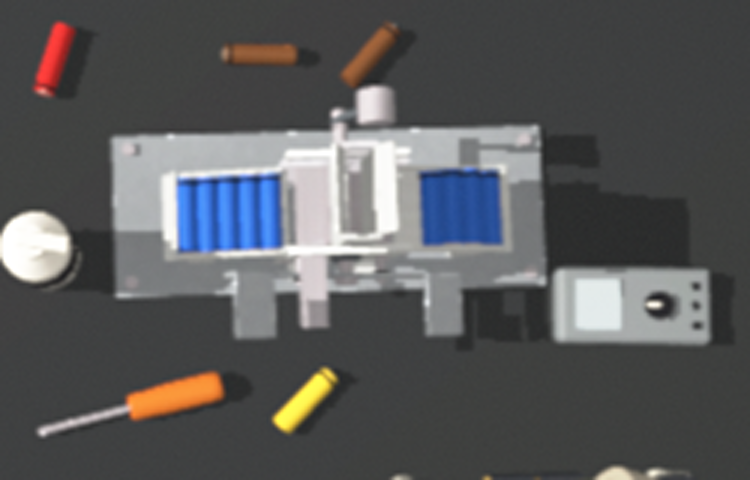

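The tab is unchanged after the harder push, so it is on its stop. The four cells lie in the right lane (crop 460,207), the five are still in the left lane, the hopper is empty, and the other things are where they were. I hand in.

```bash
python3 -c "
from h import *
print(order.sign_off())"
```

```text
the job is handed in; nothing more can be done
None
```

The gate now leads right, the shutter is open against its stop, and the hopper's four cells have run down into the right lane. I handed the job in at about 11 s.

- **Gate:** I pressed the raised right pad down with shut fingers until it was over. In the last check the left pad was up at about 155 mm and the right pad down at about 70–77 mm. I never felt the right pad's stop through the fingers, so the gate position rests on the camera heights and the pictures.
- **Shutter:** I pushed the tab left, backed off and measured it. I then pushed again with 20.7 N and it did not move further.
- **Cells:** In the last picture the hopper is empty, four cells lie in the right lane and five are still in the left lane.
- **Surroundings:** The meter, bottle, screwdriver and look-alike cells are where they were. The arm is retracted and touching nothing.

**Disagreement:** the cameras put the tab's travel at about 26.3 mm, against 28 mm nominal. Because it resisted about 20 N where 2–4 N should move it, I took that as the stop. The tab's final place, about 40 mm left of the chute's centre, also fits fully open.

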